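# Reset the topping-rack divider and load the next tub

### The job

The black-lidded tub is too big for the empty bay of the topping rack. Lift the white divider by its red knob out of its notch, move it along and drop it fully into the notch marked by the green tab, then take the black-lidded tub off the red board and set it down gently, flat on the rack's floor, inside the bay you have widened. Leave the blue-lidded tub and everything else where they are.

Things in the scene. Friction and masses are not known exactly. Their poses are not given: they have to be found in the camera images.
- rack: Fixed tray, 410 mm long (y), about 190 mm deep (x). Origin: centre of its underside on the table; x away from the robot, y to the robot's left (rack yaw within 0.15 rad), z up. Floor 6 mm thick; inside x -81 to +94, y -195 to +195 mm; near wall 30 mm, end walls 45 mm high. The bay to load lies between the divider and the -y end wall; the blue-lidded tub stands at the +y end
- comb (a point): Middle of the first notch (rack x 100, y -130 mm), on the tooth-top line 56 mm above the table, of the 12 mm thick aluminium comb along the rack's far side. 8 notches, 25 mm apart towards rack +y, each 18 mm wide, 20 mm deep; round-topped teeth 7 mm thick between. The divider starts in the first, second or third notch
- runner (a joint): Distance (m) the divider has moved along the rack from the notch it starts in, positive towards rack +y, 0.025 a notch, with 2 mm play either way in a notch; it moves freely when lifted
- divider (a joint): Height to which the divider is lifted (m): 0 when its latch pin is down in a notch, at most 0.036. It must be lifted more than 0.020 to pass the teeth; it falls by its own weight (about 2.5 N) and the round teeth guide it into the nearest notch
- knob_grip (a point): Point on the axis of the divider's upright red knob at the height to grip: knob 24 mm in diameter, from 28 mm below to 18 mm above this point; 92 mm above the table with the pin down, at rack x 100 mm. Knob, pin and white plate (4 mm thick, 50 mm high, 160 mm deep across the tray) are one part, moving only along rack y and up, never turning
- latch_pin (a point): Centre of the divider's latch pin (14 mm in diameter, along rack x), straight below the knob, 43 mm above the table when it is down in a notch; also the middle plane of the divider plate
- tab_green: Green tab fixed on the far side of the comb at the notch to use (one of the last four, rack y -30, -5, +20 or +45 mm; white, yellow and black tabs mark the other three). Origin: on the table directly below the middle of that notch; axes as the rack's. The tab is 14 mm wide, 36 mm above the table, sticking out 7 to 37 mm from the origin along +x
- tub_black: Loose white tub with a fastened black lid, 110 (its x) by 120 (its y) by 68 mm high, plus an upright black rib on the lid to hold it by: 16 mm thick (x), 60 mm long (y), 30 mm tall, top 98 mm above the tub's underside. About 0.35 kg. Origin: centre of the underside; z up. It starts on the red board
- tub_black_grip (a point): Middle of the black tub's rib, 87 mm above the tub's underside: grip it here across the 16 mm (the tub's x)
- tub_blue: Loose tub of the same shape and size with a blue lid, standing in the rack at its +y end; to be left where it is. Origin: centre of its underside
- board: Red cutting board, fixed, 320 x 240 mm, 12 mm thick, lying left of the rack as the robot sees it. Origin: centre of the underside
- sauce_red: Red squeeze bottle, loose, 54 mm in diameter, 170 mm high, standing right of the rack; leave alone. Origin: centre of the underside
- sauce_amber: Yellow squeeze bottle like the red one; leave alone. Origin: centre of the underside
- pepper_mill: Wooden pepper mill, loose, 56 mm in diameter, 155 mm high, right of the rack; leave alone. Origin: centre of the underside
- bowl: White bowl, loose, 130 mm in diameter, 55 mm high, beyond the rack; leave alone. Origin: centre of the underside
- plate: White plate, loose, 200 mm in diameter, beyond the rack; leave alone. Origin: centre of the underside
- spatula: Spatula lying at the robot's right, loose; leave alone. Origin on its underside

How it is judged:
On the way, in this order (a step that is already met when the one before it is completed fails the run):
1. the divider is lifted clear of the teeth (value of joint divider above 0.018 m), for 0.1 s.
2. the divider is down in the notch at the green tab (value of joint divider below 0.003 m and y of latch_pin in the frame of tab_green between -0.006 and 0.006 m), for 0.2 s.
At the end, for the whole second after the job is handed in: The divider is fully down (within 3 mm) in the notch at the green tab (within 6 mm), and the black-lidded tub stands at rest, level (within 0.05 rad) on the rack's floor (underside within 3 mm of it), inside the walls, in the bay between the divider and the end wall at rack -y (all of step 2 and z of tub_black in the frame of rack between 0.003 and 0.009 m and angle between tub_black's own z axis and vertical below 0.05 rad and x of tub_black in the frame of rack between -0.035 and 0.045 m and y of tub_black in the frame of rack above -0.15 m and y of tub_black in the frame of latch_pin below -0.045 m and linear speed of tub_black below 0.02 m/s); the robot touches nothing.
It fails at once if the blue-lidded tub is moved more than 25 mm or tipped (distance of tub_blue from where it was at the start of the episode above 0.025 m or angle between tub_blue's own z axis and vertical above 0.3 rad).
It fails at once if a bottle, the mill, the bowl, the plate or the spatula is moved more than 30 mm (distance of any of sauce_red, sauce_amber, pepper_mill, bowl, plate, spatula from where it was at the start of the episode above 0.03 m).
It fails at once if the black-lidded tub is let go so that it falls (faster than 0.5 m/s, a drop of over 12 mm) (contact force between the fingers and tub_black below 0.2 N and linear speed of tub_black above 0.5 m/s).
It also fails if it takes over 58 s, if anything falls off the work surface, if the arm or the gripper's body presses on something with over 40 N, if the wrist force passes 120 N, or if a joint passes its speed limit or range.

### The arm

A 6-joint arm with a two-finger parallel gripper is mounted at the origin on the work surface. World frame = base frame: x ahead of the robot, y to its left, z up, the work surface at z = 0. Lengths are in m, angles in rad, forces in N, time in s.
With the tool pointing down it reaches from about 0.3 to 0.875 m from the base axis. Payload 4.2 kg.
Tool frame: the origin (TCP) lies between the finger pads; the fingertips stand tips_ahead ahead of it and the grasp point (between the pads) lies 8 mm behind it (tips_ahead is the distance from the TCP to the fingertips, in m); z points along the fingers, y is the line along which they close (so a half turn about z gives the same grasp; the last joint's range is limited). The gripper opens to 85 mm and grips with 20 to 120 N. Pads are 22 mm wide; open, the fingers measure 114 mm over their backs; the gripper's body (76 mm by 85 mm) begins 54 mm behind the grasp point. The pads swing forward as they close: fully open they stand 13 mm farther back than shut.
Start: joints at [-1.257, 0.32, 1.565, -0, 1.257, -0.02], TCP at [0.188, -0.543, 0.242] pointing down, gripper open.
Joint ranges: [-3.11, 3.11], [-0.84, 2.01], [0.21, 2.61], [-1.34, 4.49], [0.05, 2.63], [-2.56, 2.56]. Speed limits (rad/s): [2.57, 2.57, 3.14, 3.14, 3.14, 3.14].

### API

Orientations are given as a unit quaternion [w, x, y, z].
In Python, from station import * gives the robot as it stands. Calls block until the motion is done:
- reach(position, orientation): joint-space move of the TCP to a pose.
- move_straight(position, velocity=0.15, rot=None, f_stop=None): straight line of the TCP; rot=None keeps the orientation; velocity is the mean speed in m/s. With f_stop (N) it stops when the force on the tool has changed by that much, and returns True; else False.
- movej(angles): joint-space move.
- move_gripper(opening, f_grip=None): finger opening in m; f_grip is the grip in N (None keeps the last); returns when the fingers have stopped.
- sleep(seconds).
- inverse_kinematics(position, orientation): joint angles nearest the present ones, or None.
- snapshot(name): name is "scene" or "top" or "wrist"; returns (picture, depth): 480x640x3 uint8, red, green, blue; 480x640 float32, m along the optical axis (not along the pixel's ray), 0 where there is no reading.
- calibration(name): a dict with "fx", "fy", "cx", "cy" (pixels), "k1" (the pictures are not rectified: a ray, as slopes to the right and down, at radius r is drawn at 1 + k1 r^2 times it, then the intrinsics apply), "camera_from_world" (4x4, takes a point from world to camera coordinates). Camera axes: x right, y up, looking along -z (the intrinsics and any distortion apply to the point x, -y, -z); pixel columns grow to the right and rows downward; lengths in m; the calibration is good to about 2 mm. A picture is of the moment at which its call begins: read the wrist's pose just before it. calibration takes no time and is no camera call; for the wrist camera it gives the pose at the moment of the call.
A pose or a line that the arm cannot do raises Unreachable and nothing moves.
- finish_job(): hands the job in; it is judged then, once.
Trained networks look in the newest picture that a camera, given by its name, has taken for a name from the list of things; names that differ only in an ending like _2 or _b are one class to them, and where a whole thing is asked for, a point or a joint stands for the part that bears it (a point fixed in the world has none). Each returns a list of dicts, best first, with "conf" (0 to 1); they miss things now and then, are a little off and sometimes report something else, mostly with a low value. They report only what shows in the picture. A call takes as long as a camera call.
- recognise(camera, thing): "xyz" ([x, y, z] in m, in world coordinates, good to about 4 mm: the middle of the surface that is visible of it).
Readings, each from a call of its own:
- read_time_s(): time.
- read_joints(): joint angles.
- read_joint_vel(): joint speeds.
- read_joint_efforts(): joint torques, N m.
- read_eef_pos(): TCP position.
- read_tcp_rot(): TCP orientation.
- read_ft_force(): force on the tool from outside, world axes, zero at the start.
- read_moment(): the same for the moment, N m.
- read_grip_width(): finger opening in m.
- read_grasp_force(): force on a finger pad.
Only numpy, scipy, OpenCV 4.12 (cv2) and the standard library are available. Lean on these libraries where they do the work, as an engineer would, in place of code of your own. Each camera call takes 0.05 s, during which the arm holds its last target. There are 200 camera calls.

## Working session

There is one attempt and no reset: what is moved stays moved. The work goes in short steps, each a Python script; the robot and the scene stay as the last script left them, time stands still between calls to the robot, and variables do not carry over. Pictures are saved under pics/ and viewed, at most 10 in all, crops included, and the job is handed in when it is done.

```bash
mkdir -p pics; ls; python3 - <<'E'
from station import *
import cv2,numpy as np
for c in ["scene","top"]:
    p,d=snapshot(c); cv2.imwrite(f"pics/{c}0.png",p[:,:,::-1]); np.save(f"{c}0.npy",d)
    k=calibration(c); print(c,k)
    for t in ["rack","knob_grip","divider","latch_pin","tab_green","tub_black","tub_black_grip","tub_blue","board","sauce_red","sauce_amber","pepper_mill","bowl"]:
        try: print(t,[(np.round(r["xyz"],3).tolist(),round(r["conf"],2)) for r in recognise(c,t)][:2])
        except Exception as e: print(t,e)
print(read_time_s(),read_tcp_rot(),read_eef_pos(), tips_ahead if 'tips_ahead' in globals() else None)
E
```

```text
pics
scene {'fx': 607.5784982987926, 'fy': 607.5784982987926, 'cx': 309.69856079247455, 'cy': 244.05425711567977, 'k1': 0.07176161907867676, 'camera_from_world': array([[-0.37427744,  0.92716333,  0.01686872,  0.27325779],
       [-0.65951578, -0.27893319,  0.69802236,  0.26683437],
       [ 0.65188598,  0.25012883,  0.71587725, -1.77774567],
       [ 0.        ,  0.        ,  0.        ,  1.        ]])}
rack [([0.546, -0.137, 0.008], 0.66), ([0.782, 0.175, 0.023], 0.57)]
knob_grip [([0.579, -0.231, 0.054], 0.62), ([0.395, -0.495, 0.079], 0.45)]
divider [([0.575, -0.23, 0.052], 0.96), ([0.549, -0.135, 0.002], 0.46)]
latch_pin [([0.579, -0.228, 0.052], 0.84)]
tab_green [([0.635, -0.07, 0.036], 0.42)]
tub_black [([0.58, -0.23, 0.059], 0.63), ([0.446, 0.366, 0.08], 0.6)]
tub_black_grip [([0.446, 0.362, 0.078], 0.8), ([0.587, -0.514, 0.088], 0.24)]
tub_blue [([0.521, 0.024, 0.075], 0.57)]
board [([0.52, 0.374, 0.011], 0.87)]
sauce_red []
sauce_amber [([0.585, -0.51, 0.084], 0.82)]
pepper_mill [([0.397, -0.496, 0.081], 0.62)]
bowl [([0.779, 0.176, 0.023], 0.96), ([0.396, -0.497, 0.079], 0
[... 481 characters left out ...]
93)]
divider [([0.577, -0.227, 0.056], 0.97)]
latch_pin [([0.573, -0.23, 0.058], 0.82)]
tab_green [([0.632, -0.073, 0.04], 0.43), ([0.467, -0.504, 0.11], 0.23)]
tub_black [([0.415, 0.357, 0.076], 0.93), ([0.488, 0.365, 0.011], 0.66)]
tub_black_grip [([0.415, 0.358, 0.088], 0.63)]
tub_blue [([0.487, 0.018, 0.075], 0.81), ([0.415, 0.357, 0.084], 0.6)]
board [([0.491, 0.361, 0.013], 0.82), ([0.573, -0.518, 0.11], 0.42)]
sauce_red [([0.467, -0.503, 0.11], 0.59)]
sauce_amber [([0.575, -0.52, 0.108], 0.6)]
pepper_mill [([0.381, -0.497, 0.11], 0.93)]
bowl [([0.813, 0.183, 0.028], 0.57)]
1.4 [ 2.52710471e-05  9.86104768e-01  1.66124609e-01 -4.06113917e-06] [ 0.18837565 -0.54327084  0.24232977] 0.011
```

View pics/top0.png

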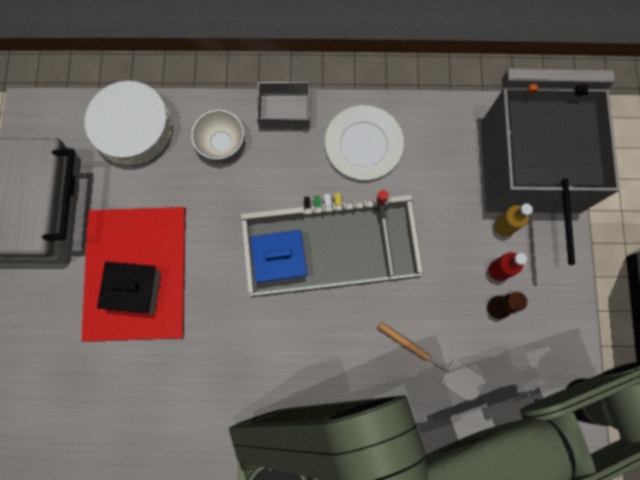

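View pics/scene0.png

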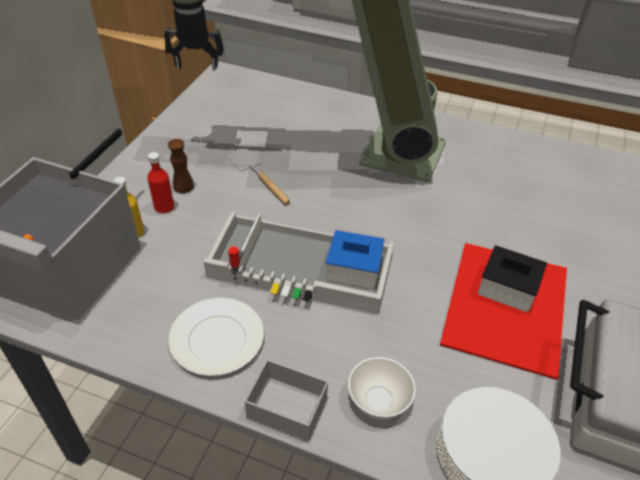

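The top view shows the red knob at (383,197), with tabs yellow (338), white (328), green (318,201) and black (307) going towards +y, so green is rack y = +20 mm. The blue tub is at (278,257) and the black tub at (128,288) on the board. Next I'll measure these with depth.

```bash
cat > h.py <<'E'
import numpy as np,cv2
def cloud(d,k):
    v,u=np.mgrid[:d.shape[0],:d.shape[1]].astype(float)
    a=(u-k["cx"])/k["fx"]; b=(v-k["cy"])/k["fy"]; x,y=a.copy(),b.copy()
    for _ in range(8):
        s=1+k["k1"]*(x*x+y*y); x,y=a/s,b/s
    P=np.stack([x*d,-y*d,-d,np.ones_like(d)],-1)
    W=P@np.linalg.inv(k["camera_from_world"]).T
    W=W[...,:3].copy(); W[d<=0]=np.nan
    return W
def project(p,k):
    c=k["camera_from_world"]@np.append(p,1); x,y=c[0]/-c[2],-c[1]/-c[2]; s=1+k["k1"]*(x*x+y*y)
    return k["cx"]+k["fx"]*x*s,k["cy"]+k["fy"]*y*s
def stat(n,W,m):
    q=W[m]; 
    if len(q)<5: print(n,len(q)); return
    r=cv2.minAreaRect(q[:,:2].astype(np.float32)*1000)
    print(n,len(q),"med",np.round(np.median(q,0),4),"mean",np.round(q.mean(0),4),"z5/95",np.round(np.percentile(q[:,2],[5,95]),3),"rect",np.round(r[0],1),np.round(r[1],1),round(r[2],1))
def analyse(img,W):
    hsv=cv2.cvtColor(img,cv2.COLOR_RGB2HSV); H,S,V=hsv[...,0],hsv[...,1],hsv[...,2]
    x,y,z=W[...,0],W[...,1],W[...,2]
    rk=(x>.4)&(x<.7)&(y>-.4)&(y<.12)
    red=((H<8)|(H>172))&(S>150)&(V>50)
    stat("knob",W,red&rk&(z>.06)); stat("knobtop",W,red&rk&(z>.104))
    stat("green",W,(H>45)&(H<85)&(S>100)&rk)
    stat("yellow",W,(H>20)&(H<35)&(S>130)&rk&(z>.02))
    stat("bluelid",W,(H>105)&(H<130)&(S>120)&rk&(z>.06)); stat("bluelid only",W,(H>105)&(H<130)&(S>120)&rk&(z>.066)&(z<.08))
    bt=(x>.3)&(x<.55)&(y>.25)&(y<.48)
    stat("blacklid",W,bt&(z>.073)&(z<.09)); stat("rib",W,bt&(z>.1))
    stat("board",W,red&(y>.2)&(z>.004)&(z<.02))
    # rack near wall
    m=rk&(z>.022)&(z<.036)&(x<.53)&(y<0.02)&(S<90)
    return m
E
python3 - <<'E'
from station import *
from h import *
for c in ["top","scene"]:
    print(c); img=cv2.imread(f"pics/{c}0.png")[:,:,::-1].copy(); W=cloud(np.load(f"{c}0.npy"),calibration(c))
    m=analyse(img,W); q=W[m]; stat("near",W,m)
    l=cv2.fitLine(q[:,:2].astype(np.float32),cv2.DIST_HUBER,0,.001,.001).ravel(); print("line",l,"yaw",np.arctan(-l[0]/l[1]))
    x,y,z=W[...,0],W[...,1],W[...,2]
    stat("endw -y",W,(z>.037)&(z<.05)&(x>.42)&(x<.6)&(y>-.42)&(y<-.26)); stat("endw +y",W,(z>.037)&(z<.05)&(x>.42)&(x<.6)&(y>0.05)&(y<.12))
    stat("table",W,(x>.4)&(x<.6)&(y>.12)&(y<.2)); stat("floor",W,(x>.47)&(x<.58)&(y>-.2)&(y<-.08))
E
```

```text
top
knob 83 med [ 0.6288 -0.2221  0.1089] mean [ 0.6298 -0.2225  0.106 ] z5/95 [0.085 0.114] rect [ 631.2 -222.4] [17.8 21.5] 89.7
knobtop 62 med [ 0.6314 -0.2239  0.1098] mean [ 0.6316 -0.2235  0.1102] z5/95 [0.106 0.114] rect [ 631.2 -223.1] [21.5 16.5] 0.1
green 50 med [ 0.6364 -0.0719  0.0356] mean [ 0.6368 -0.0716  0.0359] z5/95 [0.031 0.041] rect [636.9 -71.9] [27.7  9.8] 0.8
yellow 54 med [ 0.6427 -0.1205  0.0353] mean [ 0.6433 -0.1213  0.0354] z5/95 [0.029 0.041] rect [ 642.2 -121.7] [28.  12.4] 0.0
bluelid 2374 med [0.4911 0.0159 0.0737] mean [0.4936 0.0162 0.076 ] z5/95 [0.069 0.102] rect [495.1  16.5] [110.7 118.9] 8.8
bluelid only 2111 med [0.4895 0.0165 0.0733] mean [0.4936 0.0164 0.0733] z5/95 [0.069 0.078] rect [495.1  16.5] [110.7 118.9] 8.8
blacklid 2216 med [0.4132 0.3603 0.0795] mean [0.4177 0.361  0.0795] z5/95 [0.075 0.084] rect [419.2 362.7] [121.2 111.2] 84.5
rib 200 med [0.419  0.3617 0.1092] mean [0.4191 0.3615 0.1091] z5/95 [0.104 0.115] rect [419.2 362.2] [59.2 16.9] 84.7
board 10026 med [0.4909 0.3618 0.0112] mean [0.4676 0.3648 0.0113] z5/95 [0.006 0.016]
[... 1913 characters left out ...]
.4488 -0.2049  0.0272] mean [ 0.4551 -0.1992  0.0275] z5/95 [0.023 0.033] rect [ 480.6 -183.1] [ 85.5 251.5] 6.6
line [ 0.14663167 -0.9891912   0.45004162 -0.1975224 ] yaw 0.14716227
endw -y 214 med [ 0.5317 -0.3058  0.0431] mean [ 0.5313 -0.3057  0.0429] z5/95 [0.038 0.047] rect [ 531.2 -306.4] [137.7  13.6] 6.8
endw +y 333 med [0.5337 0.091  0.0439] mean [0.5217 0.0885 0.0438] z5/95 [0.038 0.048] rect [512.2  72.8] [180.4  51.1] 7.2
table 2296 med [ 0.5071  0.1603 -0.0006] mean [ 0.5048  0.1604 -0.0006] z5/95 [-0.004  0.003] rect [500.1 160. ] [ 79.9 199.7] 90.0
floor 1629 med [ 0.5255 -0.1398  0.005 ] mean [ 0.5252 -0.1401  0.005 ] z5/95 [0.001 0.009] rect [ 525. -140.] [119.8 109.9] 89.9
```

Both cameras agree:
- **Rack:** yaw is about 0.127 rad, with the origin near (0.517, -0.106).
- **Divider:** the knob is in the first notch (y = -130), so the green notch is +150 mm along.
- **Black tub:** it is at (0.419, 0.3625), yaw about -0.093 rad.

I'll move above the knob and check from close by.

```bash
cat >> h.py <<'E'
from scipy.spatial.transform import Rotation as Rn
YAW=.127; ex=np.array([np.cos(YAW),np.sin(YAW),0]); ey=np.array([-np.sin(YAW),np.cos(YAW),0])
def down(d):  # tool z down, tool y along d
    z=np.array([0,0,-1.]); d=np.asarray(d,float); q=Rn.from_matrix(np.stack([np.cross(d,z),d,z],1)).as_quat()
    return np.r_[q[3],q[:3]]
def best(ik,p,d):
    c=[(abs(j[5]),s) for s in (1,-1) if (j:=ik(p,down(s*np.asarray(d)))) is not None]; print("j6",c)
    return down(min(c)[1]*np.asarray(d))
E
python3 - <<'E'
from station import *
from h import *
p=np.array([.633,-.2227,.26]); q=best(inverse_kinematics,p,ey); reach(p,q)
k=calibration("wrist"); im,d=snapshot("wrist"); cv2.imwrite("pics/w1.png",im[:,:,::-1]); W=cloud(d,k)
analyse(im,W); print(read_time_s(),read_eef_pos())
E
```

```text
j6 [(np.float64(2.053227324378382), 1), (np.float64(1.0883653292114115), -1)]
knob 694 med [ 0.6321 -0.2236  0.1099] mean [ 0.6322 -0.2243  0.1134] z5/95 [0.109 0.111] rect [ 644.5 -252.8] [22.2 86.4] 22.4
knobtop 692 med [ 0.6321 -0.2236  0.1099] mean [ 0.6322 -0.2244  0.1134] z5/95 [0.109 0.111] rect [ 644.5 -252.8] [22.2 86.4] 22.4
green 518 med [ 0.6353 -0.071   0.0361] mean [ 0.6352 -0.0713  0.0372] z5/95 [0.035 0.037] rect [ 641.1 -126.3] [ 29.7 127. ] 6.7
yellow 527 med [ 0.6416 -0.1205  0.036 ] mean [ 0.6416 -0.1206  0.036 ] z5/95 [0.035 0.037] rect [ 641.5 -120.6] [29.2 14. ] 5.9
bluelid 10761 med [ 5.021e-01 -5.000e-04  7.410e-02] mean [0.4997 0.0017 0.0779] z5/95 [0.072 0.104] rect [527.5 -68.4] [126.1 319.3] 24.3
bluelid only 8945 med [ 0.506  -0.0032  0.0739] mean [4.999e-01 4.000e-04 7.390e-02] z5/95 [0.072 0.075] rect [494.4  14.7] [109.8 116.4] 8.9
blacklid 0
rib 0
board 0
3.425 [ 0.63244583 -0.22379462  0.26006016]
```

View pics/w1.png

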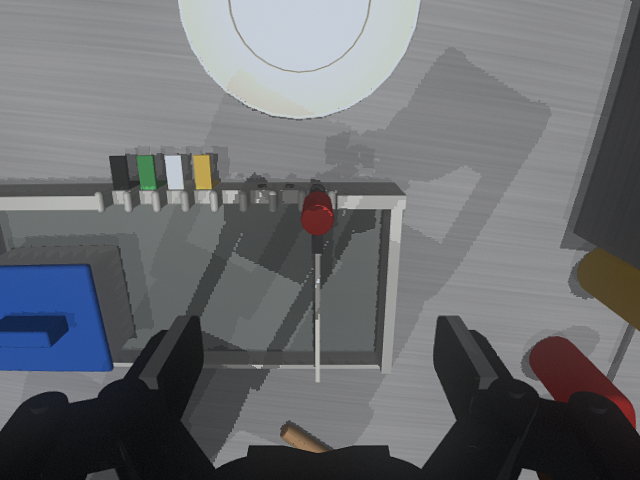

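The wrist view shows the knob at (317,213), the plate running down from it, and the tabs in the expected order with green at (148,172). Knob is at (0.6321, -0.2236), and green is 151 mm along. Now grip, lift, shift and lower.

```bash
python3 - <<'E'
from station import *
from h import *
k0=np.array([.6321,-.2236,.084])
move_gripper(.06,60)
print(move_straight(k0,.12,f_stop=15),read_eef_pos())
move_gripper(0.0,60); print("w",read_grip_width(),read_grasp_force(),read_ft_force())
p=read_eef_pos(); p1=np.array(k0)+[0,0,.029]
move_straight(p1,.06); print("up",read_eef_pos(),read_ft_force(),read_grip_width())
sleep(.2)
p2=p1+ey*.1505
move_straight(p2,.1); sleep(.2); print("over",read_eef_pos(),read_ft_force())
k=calibration("wrist"); im,d=snapshot("wrist"); cv2.imwrite("pics/w2.png",im[:,:,::-1]); analyse(im,cloud(d,k))
print(read_time_s())
E
```

```text
False [ 0.63259318 -0.22379486  0.08487804]
w 0.02281638368233294 58.55425179004669 [-0.72032353 -0.54685839  2.83687553]
up [ 0.63211986 -0.2235656   0.11311042] [ 0.165819   -0.29231192 -2.08051083] 0.02231260652494675
over [ 0.6132712  -0.07469056  0.11301391] [ 3.34502339  0.54540744 -1.37449935]
knob 7057 med [ 0.6207 -0.0737  0.1365] mean [ 0.6186 -0.0738  0.1282] z5/95 [0.1   0.139] rect [614.  -74.5] [23.4 23.5] 51.8
knobtop 6480 med [ 0.6202 -0.0737  0.1372] mean [ 0.6182 -0.0738  0.1307] z5/95 [0.109 0.139] rect [614.  -74.5] [23.4 23.5] 51.8
green 969 med [ 0.6401 -0.0699  0.036 ] mean [ 0.6392 -0.0699  0.036 ] z5/95 [0.035 0.037] rect [635.3 -70.5] [29.9 13.5] 6.7
yellow 1446 med [ 0.6418 -0.1201  0.036 ] mean [ 0.6416 -0.1202  0.036 ] z5/95 [0.035 0.037] rect [ 641.2 -120.1] [30.5 14.5] 7.2
bluelid 9034 med [0.5333 0.045  0.074 ] mean [0.5398 0.0347 0.0895] z5/95 [0.071 0.176] rect [555.4  19.1] [118.4 175.5] 77.4
bluelid only 7598 med [0.5286 0.0516 0.0739] mean [0.5251 0.0462 0.0736] z5/95 [0.071 0.075] rect [514.4  26.6] [ 71.4 109.7] 5.3
blacklid 0
rib 0
board 0
8.575
```

View pics/w2.png

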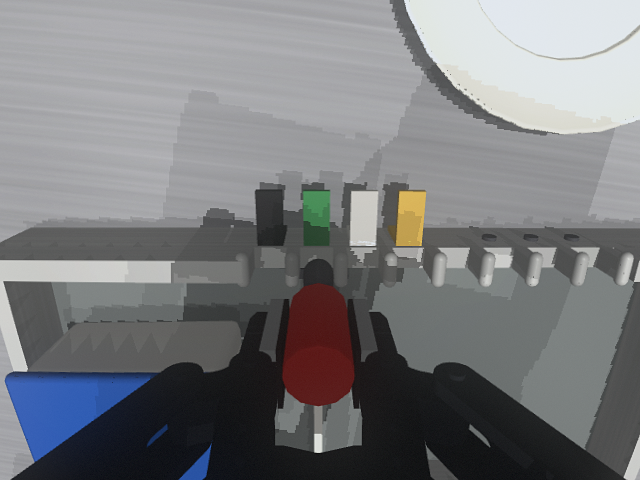

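The lifted knob sits in line with the green tab (pin at (318,272), tab at (317,216)) and measures 1.3 mm short. I'll shift 1 mm, lower, release and check.

```bash
python3 - <<'E'
from station import *
from h import *
p2=np.array([.6321,-.2236,.084])+ey*.1515
print(move_straight(p2,.06,f_stop=12),read_eef_pos(),read_ft_force())
move_gripper(.055); sleep(.2); p=np.array(read_eef_pos()); print(p)
move_straight(p+[0,0,.14],.2)
k=calibration("wrist"); im,d=snapshot("wrist"); cv2.imwrite("pics/w3.png",im[:,:,::-1]); analyse(im,cloud(d,k))
print(read_time_s())
E
```

```text
True [ 0.61351674 -0.0733241   0.08438305] [-1.43712907 -0.86590182  5.91805905]
[ 0.61479053 -0.07317056  0.08406058]
knob 752 med [ 0.6119 -0.0729  0.1099] mean [ 0.6118 -0.073   0.1098] z5/95 [0.109 0.111] rect [613.1 -73.3] [21.4 22.2] 19.5
knobtop 749 med [ 0.6119 -0.0729  0.1099] mean [ 0.6118 -0.073   0.1099] z5/95 [0.109 0.111] rect [613.1 -73.3] [21.4 22.2] 19.5
green 573 med [ 0.6371 -0.0705  0.036 ] mean [ 0.637  -0.0706  0.036 ] z5/95 [0.035 0.037] rect [635.8 -70.5] [28.5 13.5] 7.1
yellow 650 med [ 0.6421 -0.1199  0.036 ] mean [ 0.642 -0.12   0.036] z5/95 [0.035 0.037] rect [ 641.6 -120. ] [29.7 14.1] 7.6
bluelid 11312 med [0.5191 0.0242 0.0741] mean [0.5222 0.0173 0.0913] z5/95 [0.072 0.246] rect [536.4  17.8] [183.4 132. ] 0.6
bluelid only 9076 med [0.5204 0.0258 0.0739] mean [0.5156 0.0208 0.0738] z5/95 [0.072 0.075] rect [494.3  17.5] [110.3 119.6] 8.6
blacklid 0
rib 0
board 107 med [0.3182 0.2454 0.0115] mean [0.32   0.2459 0.0113] z5/95 [0.01  0.012] rect [323.2 244.7] [ 8.3 40.3] 79.9
10.5917
```

View pics/w3.png

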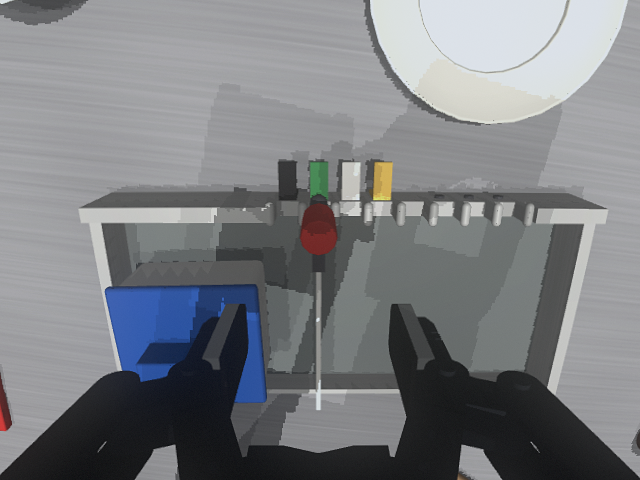

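The knob top is at 110 mm, so the divider is fully down at the green notch (knob at (318,237), tab at (318,180)), and the blue tub hasn't moved. Next is the black tub.

```bash
python3 - <<'E'
from station import *
from h import *
a=-.0925; d_=[np.cos(a),np.sin(a),0]
p=np.array([.4192,.3625,.24]); q=best(inverse_kinematics,p,d_); reach(p,q)
k=calibration("wrist"); im,d=snapshot("wrist"); cv2.imwrite("pics/w4.png",im[:,:,::-1]); analyse(im,cloud(d,k))
print(read_time_s(),read_eef_pos(),read_joints(),read_ft_force())
E
```

```text
j6 [(np.float64(0.7847385351418232), 1), (np.float64(2.35685411844797), -1)]
knob 0
knobtop 0
green 0
yellow 0
bluelid 57 med [0.536  0.0818 0.0735] mean [0.5362 0.0813 0.0732] z5/95 [0.07  0.075] rect [536.3  80.8] [ 6.  13.2] 9.8
bluelid only 57 med [0.536  0.0818 0.0735] mean [0.5362 0.0813 0.0732] z5/95 [0.07  0.075] rect [536.3  80.8] [ 6.  13.2] 9.8
blacklid 20833 med [0.4198 0.3722 0.08  ] mean [0.4177 0.3693 0.0799] z5/95 [0.079 0.081] rect [417.2 364.2] [119.8 110.3] 85.2
rib 51321 med [0.4189 0.3723 0.2932] mean [0.4206 0.3711 0.2848] z5/95 [0.24  0.313] rect [417.5 364.2] [ 60.  126.6] 68.0
board 70111 med [0.5012 0.4114 0.012 ] mean [0.4774 0.3925 0.012 ] z5/95 [0.011 0.013] rect [461.  370.3] [319.4 239.5] 2.4
12.3833 [0.41992966 0.36180138 0.23988726] [ 6.90595965e-01  2.88698836e-01  1.61586654e+00 -3.21127973e-04
  1.23717172e+00  7.84809264e-01] [-0.07685707 -0.2916943  -0.15953408]
```

View pics/w4.png

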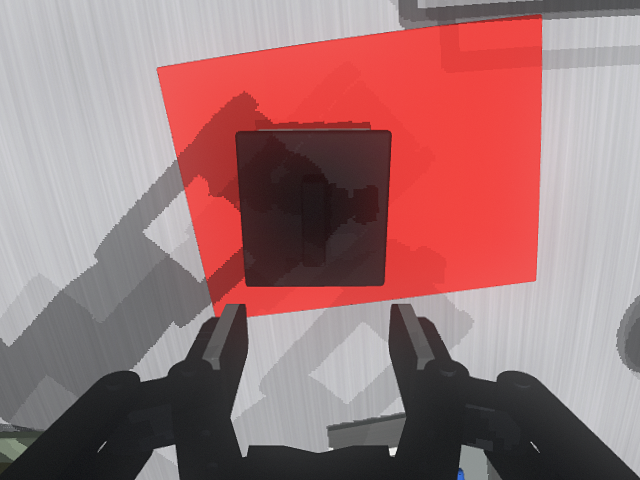

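The lid centre measures about (0.418, 0.363), with the rib at (314,220) lined up between the fingers. Pick it up and carry it over the bay.

```bash
python3 - <<'E'
from station import *
from h import *
a=-.088; q=down([np.cos(a),np.sin(a),0]); c=np.array([.4183,.3634,.095])
move_straight(c+[0,0,.03],.15,rot=q)
print(move_straight(c,.06,f_stop=10),read_eef_pos())
move_gripper(0.0,70); print(read_grip_width(),read_grasp_force(),read_ft_force(),read_eef_pos())
move_straight(c+[0,0,.02],.06); print(read_grip_width(),read_ft_force())
move_straight(c+[0,0,.15],.15)
t=np.array([.5327,-.1927,.245]); q2=down(ex); print(inverse_kinematics(t,q2))
reach(t,q2); sleep(.3); print(read_grip_width(),read_eef_pos(),read_ft_force(),read_moment())
k=calibration("wrist"); im,d=snapshot("wrist"); cv2.imwrite("pics/w5.png",im[:,:,::-1]); W=cloud(d,k); analyse(im,W)
im,d=snapshot("top"); W=cloud(d,calibration("top")); x,y,z=W[...,0],W[...,1],W[...,2]
cv2.imwrite("pics/t5.png",im[:,:,::-1])
print(read_time_s())
E
```

```text
False [0.41835056 0.36345259 0.09483667]
0.014775364947125036 70.23204445838928 [-1.73503923 -0.3994289   0.35859953] [0.41814837 0.36346593 0.09527169]
0.014862669822970184 [-0.82650903 -0.31532531 -4.25393039]
[-3.67399028e-01  3.04551466e-01  1.57973439e+00 -4.44089210e-16
  1.25730680e+00 -4.94399028e-01]
0.014418594702806984 [ 0.53284925 -0.19221724  0.24502284] [-0.35128208 -0.05826646 -3.64074592] [-0.03368459  0.00983008 -0.01798627]
knob 1150 med [ 0.6124 -0.073   0.11  ] mean [ 0.6119 -0.0736  0.1109] z5/95 [0.109 0.111] rect [ 562.3 -117.3] [157.   23.1] 41.4
knobtop 1143 med [ 0.6124 -0.0731  0.11  ] mean [ 0.6119 -0.0736  0.1111] z5/95 [0.109 0.111] rect [ 567.  -122.2] [157.7  22.6] 47.0
green 13 med [ 0.6485 -0.075   0.0366] mean [ 0.6369 -0.082   0.059 ] z5/95 [0.036 0.168] rect [ 585.  -114.1] [152.   11.2] 35.3
yellow 593 med [ 0.6414 -0.12    0.036 ] mean [ 0.6414 -0.1201  0.0361] z5/95 [0.035 0.037] rect [ 641.  -120.1] [29.8 13.8] 6.5
bluelid 0
bluelid only 0
blacklid 0
rib 0
board 0
18.325
```

View pics/w5.png

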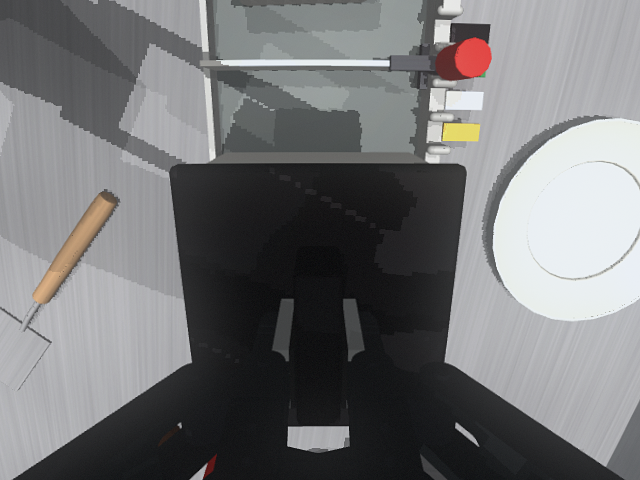

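The tub is held squarely: the lid's front edge (row 163) is parallel to the divider (row 63). Lowering it gently.

```bash
python3 - <<'E'
from station import *
from h import *
t=np.array([.5327,-.1927,.102])
print(move_straight(t,.12,f_stop=15),read_eef_pos()); sleep(.2)
print(move_straight([t[0],t[1],.087],.02,f_stop=2.5),read_eef_pos(),read_ft_force(),read_time_s())
E
```

```text
False [ 0.53328862 -0.19295122  0.10278962]
True [ 0.53229985 -0.19266195  0.08922019] [-0.41582468  0.52664311  5.03455481] 20.4833
```

Contact came at 89 mm, exactly where the floor was expected. Release, retreat and check.

```bash
python3 - <<'E'
from station import *
from h import *
move_gripper(.05); sleep(.2); p=np.array(read_eef_pos())
move_straight(p+[0,0,.18],.2)
reach([.3,-.35,.33],read_tcp_rot()); sleep(.3)
for c in ["scene","top"]:
    im,d=snapshot(c); W=cloud(d,calibration(c)); x,y,z=W[...,0],W[...,1],W[...,2]
    cv2.imwrite(f"pics/{c}6.png",im[:,:,::-1])
    m=(im.max(-1)<70)&(x>.44)&(x<.63)&(y>-.3)&(y<-.1)
    stat("lid",W,m&(z>.062)&(z<.085)); q=W[m&(z>.066)&(z<.082)]; print("plane",np.linalg.lstsq(np.c_[q[:,:2],np.ones(len(q))],q[:,2],rcond=None)[0])
    analyse(im,W)
print(read_time_s())
E
```

```text
lid 1382 med [ 0.5474 -0.1855  0.0732] mean [ 0.5428 -0.1887  0.0733] z5/95 [0.069 0.078] rect [ 536.1 -192.9] [113.5 120. ] 6.6
plane [ 0.0025837  -0.00125256  0.07151686]
knob 176 med [ 0.6225 -0.071   0.0977] mean [ 0.6204 -0.0713  0.0947] z5/95 [0.069 0.111] rect [604.  -78.2] [51.1 20.3] 19.4
knobtop 70 med [ 0.6172 -0.0734  0.1087] mean [ 0.6169 -0.0734  0.1088] z5/95 [0.105 0.112] rect [616.3 -74.1] [23.1 19.6] 22.4
green 73 med [ 0.6341 -0.071   0.034 ] mean [ 0.6348 -0.0712  0.0332] z5/95 [0.018 0.039] rect [636.7 -71.6] [32.2 14.6] 10.8
yellow 74 med [ 0.6425 -0.1208  0.0347] mean [ 0.6423 -0.1208  0.0342] z5/95 [0.026 0.038] rect [ 643.1 -122.8] [31.5 18.7] 6.9
bluelid 1768 med [0.5039 0.0204 0.0736] mean [0.5024 0.0193 0.0772] z5/95 [0.07  0.102] rect [495.4  16.8] [116.7 118.8] 9.3
bluelid only 1458 med [0.509  0.0212 0.0731] mean [0.503  0.0195 0.0732] z5/95 [0.07  0.077] rect [495.4  16.8] [116.7 118.8] 9.3
blacklid 0
rib 0
board 12132 med [0.4842 0.3736 0.0119] mean [0.4775 0.3721 0.0119] z5/95 [0.008 0.016] rect [461.9 369.1] [326.9 239. ] 2.5
lid 2147 med [ 0.5273 -
[... 360 characters left out ...]
.114] rect [613.4 -74.7] [22.3 18.4] 0.5
green 5 med [ 0.5233 -0.1799  0.0855] mean [ 0.5241 -0.1847  0.0862] z5/95 [0.077 0.098] rect [ 524.8 -187.5] [ 0.8 40.2] 8.8
yellow 54 med [ 0.6423 -0.1205  0.0357] mean [ 0.641  -0.1223  0.0368] z5/95 [0.031 0.041] rect [ 588.  -145.3] [146.6  15.7] 23.3
bluelid 2377 med [0.491  0.0159 0.0739] mean [0.4935 0.016  0.0762] z5/95 [0.069 0.103] rect [508.3 -66.2] [110.3 287.4] 9.1
bluelid only 2115 med [0.4892 0.016  0.0735] mean [0.4934 0.0163 0.0735] z5/95 [0.069 0.078] rect [495.   16.7] [110.3 119.5] 9.1
blacklid 0
rib 0
board 12707 med [0.4567 0.3672 0.0113] mean [0.4586 0.3673 0.0113] z5/95 [0.006 0.016] rect [462.6 368.9] [319.3 243.4] 2.4
23.675
```

View pics/scene6.png

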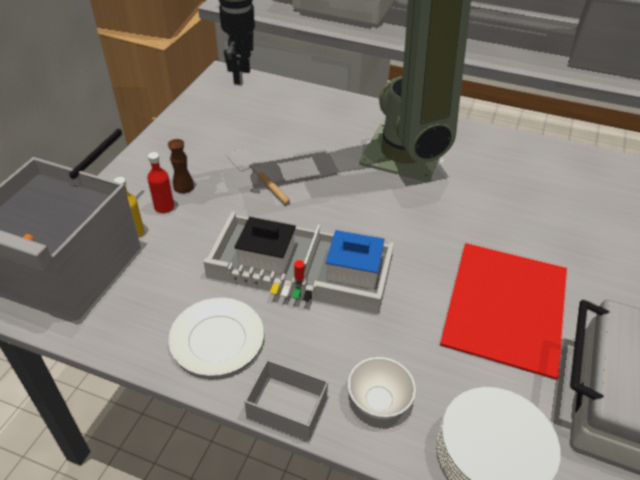

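The scene view shows the black tub (265,240) flat in the bay, with its lid at 74 mm and level. The knob (299,270) is at the green tab with its top at 110 mm, and everything else is where it was.

```bash
python3 -c "
from station import *
print(finish_job())"
```

```text
the job is handed in; nothing more can be done
None
```

I handed the job in at about 24 s: my last camera check showed the divider fully down in the green-tab notch, the black-lidded tub flat in the widened bay and nothing else disturbed, but `finish_job()` gave no verdict.

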